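Refit the hand spray's collar and test its trigger

TASK

The hand spray fixed to the ledge has been descaled, and its steel collar is still drying on the saucer. Slide the collar down over the spray's upright nozzle until it rests on top of the grip, and let go of it; then test the spray: squeeze the trigger all the way in against the grip, keep it squeezed for about a second, and let it spring right back, with the collar still in place. Leave the saucer and the other things on the ledge standing where they are.

Things in the scene. Friction and masses are not known exactly. Their poses are not given: they have to be found in the camera images.
- spray: Hand spray fixed upright on the ledge. Origin: centre of its underside; z up; x points from the grip to the trigger. Steel foot 76 mm across (12 mm high), then 48 mm across up to z = 40 mm; white round grip 34 mm in diameter from z = 40 to 150 mm; on it the steel nozzle, 18 mm in diameter from z = 150 to 169 mm, tapering to 8 mm across at its top, z = 178 mm.
- shoulder (a point): Centre of the grip's flat top at the root of the nozzle, 150 mm above the ledge: the collar's underside rests here.
- nozzle_tip (a point): Top centre of the nozzle, 178 mm above the ledge.
- trigger (a joint): Grey upright bar beside the grip, 8 mm thick, 16 mm wide, hinged at its foot (x 22, z 50 mm in the spray's frame), free top end 146 mm above the ledge. 0 rad: sprung out, at rest, outer face near the top 37 mm from the grip's axis. 0.12 rad: fully squeezed, upright, outer face 26 mm from the axis. About 9 N near the top squeezes it fully; a spring returns it.
- trigger_pad (a point): Point on the trigger's outer face, on its middle line, about 14 mm below its free end (some 131 mm above the ledge): the place to squeeze; it moves with the trigger. The other finger goes on the back of the grip.
- collar: Loose steel collar: plain open sleeve, 30 mm outer and 22 mm inner diameter, 22 mm high, standing upright on the saucer. Origin: centre of its underside; z along its axis.
- collar_mid (a point): Centre of the collar, on its axis, 11 mm above its underside.
- saucer: White ceramic saucer, 130 mm across, 16 mm high at the rim; origin at the centre of its underside. Carries the collar near its middle.
- dispenser: Brushed-steel soap dispenser, 62 mm in diameter, 165 mm high, short spout; origin at the centre of its underside.
- tumbler: Yellow plastic tumbler, 72 mm across, 95 mm high, upright; origin at the centre of its underside.
- stand: Dark silicone toothbrush stand 50 x 70 x 85 mm with two brushes, 175 mm high in all; origin at the centre of its underside.
- vase: Small green glass vase, 70 mm across, 130 mm high; origin at the centre of its underside.
- tin: Closed round aluminium tin, 62 mm across, 32 mm high; origin at the centre of its underside.
- jar: Small white cream jar, 44 mm across, 45 mm high; origin at the centre of its underside.

How it is judged:
By the outcome, as a careful person would: the job done as asked, in the order asked, and still so for the second after the job is handed in, with the robot touching nothing.
It also fails if it takes over 58 s, if anything falls off the work surface, if the arm or the gripper's body presses on something with over 40 N, if the wrist force passes 120 N, or if a joint passes its speed limit or range.

ROBOT

A 6-joint arm with a two-finger parallel gripper is mounted at the origin on the work surface. World frame = base frame: x ahead of the robot, y to its left, z up, the work surface at z = 0. Lengths are in m, angles in rad, forces in N, time in s.
With the tool pointing down it reaches from about 0.25 to 0.775 m from the base axis. Payload 4 kg.
Tool frame: the origin (TCP) lies at the very end of the fingers, on their centre line; the grasp point (between the pads) lies 19 mm behind it; z points along the fingers, y is the line along which they close (so a half turn about z gives the same grasp; the last joint's range is limited). The gripper opens to 94 mm and grips with 3 to 60 N. Pads are 16 mm wide; open, the fingers measure 119 mm over their backs; the gripper's body (75 mm by 177 mm) begins 78 mm behind the grasp point.
Start: joints at [1.008, 0.087, 1.371, -0, 1.684, -0.103], TCP at [0.244, 0.493, 0.206] pointing down, gripper open.
Joint ranges: [-3.1, 3.1], [-0.76, 2.03], [0.27, 2.55], [-1.08, 4.22], [0.17, 2.65], [-2.57, 2.57]. Speed limits (rad/s): [2.79, 2.79, 3.14, 3.14, 3.14, 3.14].

INTERFACE

Orientations are given as [roll, pitch, yaw] about the fixed x, y, z axes, in that order (R = Rz(yaw) Ry(pitch) Rx(roll)).
In Python, from station import env, snapshot, camera_model, hand_in gives the robot as it stands.
- The arm moves only by the tool move_arm, never from a script. Its argument "motion" is a list of rows, each a list of 7 numbers: the shift along the tool's x, y, z in units of 4 cm (1.0 is 4 cm), then the turn, a rotation vector about the tool's x, y, z in units of 90 degrees (1.0 is 90 degrees), then the opening, from -1 (shut) to 1 (fully open). In form: [[dx, dy, dz, rx, ry, rz, fingers], ...]. A call has 1 to 20 rows; each row shifts and turns the commanded pose from where the row before left it, along the tool's axes as they then stand; what a row does not reach is not made up. A row lasts 1/8 s, in which the tool goes at most 62.5 mm and 10.7 degrees, less where a joint would pass 70% of its speed; a pose out of reach is approached as far as the arm can. A call with a number of a shift or a turn outside -1 to 1 is refused whole. A call with a gripper value outside its range is refused whole. The fingers move at their own pace and stop on an object; "newtons" is the grip in N (left out, the last holds). Time passes only in rows, so rows that do not move let the fingers close. It gives the time, the measured TCP pose, the force, the opening and the grip force at its end, in the units of the state.
- env.read_state(): the state, without advancing time (a new reading comes with each control period).
- snapshot(name): name is "scene" or "top" or "wrist"; returns the picture (480x640x3 uint8, red, green, blue); there is no depth.
- camera_model(name): a dict with "camera_matrix" (3x3 intrinsics, pixels), "world_from_camera" (4x4, takes a point from camera to world coordinates). Camera axes: x right, y up, looking along -z (the intrinsics and any distortion apply to the point x, -y, -z); pixel columns grow to the right and rows downward; lengths in m; the calibration is good to about 2 mm. A picture is of the moment at which its call begins: read the wrist's pose just before it. camera_model takes no time and is no camera call; for the wrist camera it gives the pose at the moment of the call.
- hand_in(): hands the job in; it is judged then, once.
The state is a dict: "t": time; "qpos": joint angles; "joint_velocities": joint speeds; "tau": joint torques, N m; "ee_pos": TCP position; "tool_rot": TCP orientation; "ft_force": force on the tool from outside, world axes, zero at the start; "ft_torque": the same for the moment, N m; "finger_gap": opening from 0.0 (shut) to 1.0 (fully open); "finger_force": force on a finger pad.
Only numpy, scipy, OpenCV 4.12 (cv2) and the standard library are available. Lean on these libraries where they do the work, as an engineer would, in place of code of your own. Each camera call takes 0.05 s, during which the arm holds its last target. There are 200 camera calls.

## Working session

There is one attempt and no reset: what is moved stays moved. The work goes in short steps, Python scripts to look and compute and a tool call to move; the robot and the scene stay as the last step left them, time stands still between calls to the robot, and variables do not carry over. Pictures are saved under pics/ and viewed, at most 10 in all, crops included, and the job is handed in when it is done.

Besides the shell and the picture viewer there is one more tool, called after "Call:" by a JSON object that holds its "fn" and its "kwargs", one argument or row to a line. move_arm: Moves the arm, as the interface text tells. Its arguments: {"type":"object","properties":{"motion":{"type":"array"},"newtons":{"type":"number"}},"required":["motion"]}

```bash
mkdir -p pics
cat > h.py <<'E'
import numpy as np, cv2
from station import env, snapshot, camera_model
def save(n,im): cv2.imwrite('pics/'+n+'.png',im[:,:,::-1])
def ray(m,u,v):
    K=np.array(m['camera_matrix']);T=np.array(m['world_from_camera'])
    d=np.linalg.inv(K)@[u,v,1]; d=T[:3,:3]@[d[0],-d[1],-d[2]]
    return T[:3,3],d/np.linalg.norm(d)
def onz(m,u,v,z):
    o,d=ray(m,u,v); return o+d*(z-o[2])/d[2]
def proj(m,p):
    K=np.array(m['camera_matrix']);T=np.linalg.inv(np.array(m['world_from_camera']))
    c=T[:3,:3]@np.array(p)+T[:3,3]; q=K@[c[0],-c[1],-c[2]]; return q[:2]/q[2]
def tri(rs):
    A=sum(np.eye(3)-np.outer(d,d) for o,d in rs); b=sum((np.eye(3)-np.outer(d,d))@o for o,d in rs)
    return np.linalg.solve(A,b)
E
python3 - <<'E'
from h import *
for n in ('scene','top'):
    save(n,snapshot(n)); m=camera_model(n); print(n,{k:np.round(v,3).tolist() if not isinstance(v,str) else v for k,v in m.items()})
s=env.read_state(); print(s)
E
```

```text
scene {'camera_matrix': [[469.785, 0.0, 316.472], [0.0, 469.785, 237.296], [0.0, 0.0, 1.0]], 'world_from_camera': [[-0.885, -0.285, 0.368, 0.883], [0.465, -0.508, 0.725, 0.668], [-0.019, 0.813, 0.582, 0.667], [0.0, 0.0, 0.0, 1.0]]}
top {'camera_matrix': [[509.711, 0.0, 314.888], [0.0, 509.711, 232.549], [0.0, 0.0, 1.0]], 'world_from_camera': [[-0.017, 0.998, -0.067, 0.477], [-1.0, -0.017, -0.004, 0.01], [-0.005, 0.067, 0.998, 1.191], [0.0, 0.0, 0.0, 1.0]]}
{'t': 0.1, 'qpos': array([ 1.00789307e+00,  8.78676257e-02,  1.37209048e+00, -3.86837659e-05,
        1.68359821e+00, -1.03095319e-01]), 'joint_velocities': array([-0.00023331, -0.00020888, -0.0044579 ,  0.00015758, -0.00168513,
       -0.00181869]), 'tau': array([ 2.25237891e-03, -3.41253269e+01, -3.03303730e+01,  7.20033422e-02,
        3.04701249e-02, -6.95545918e-05]), 'ee_pos': array([0.24382589, 0.49244906, 0.204435  ]), 'tool_rot': array([-3.13963547e+00, -1.63842777e-04,  2.68178024e+00]), 'ft_force': array([ 0.07478278, -0.09937488,  0.21682331]), 'ft_torque': array([-0.00792695, -0.01562089, -0.00683584]), 'finger_force': 0.0, 'finger_gap': 1.0009434242929145}
```

View pics/scene.png

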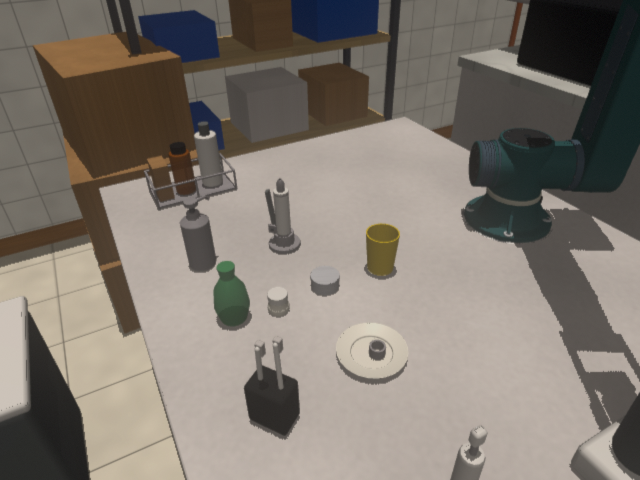

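View pics/top.png

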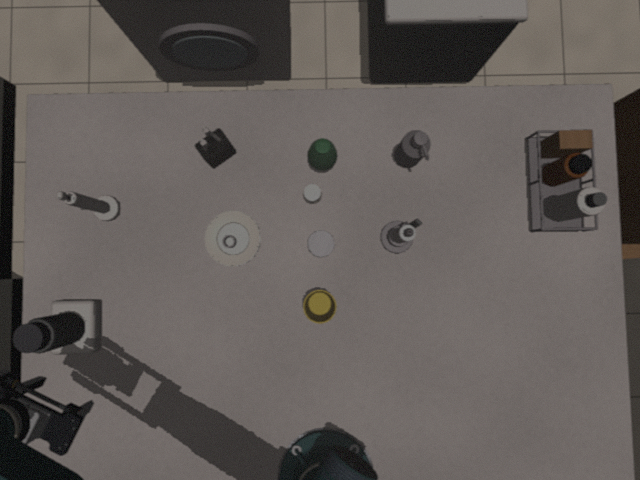

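The scene view shows the spray at (283,215) with its trigger to the left, and the saucer with the collar at (377,349). In the top view the collar is at (230,241), the spray foot at about (397,236), and the trigger at (418,223).

Run:
```python
from h import *
t=cv2.imread('pics/top.png'); s=cv2.imread('pics/scene.png')
def c(im,x,y,w,h,k): return cv2.resize(im[y:y+h,x:x+w],None,fx=k,fy=k,interpolation=cv2.INTER_CUBIC)
a=c(t,200,205,64,64,6); b=c(t,370,205,64,64,6); d=c(s,345,325,64,32,6); e=c(s,255,175,64,64,3)
top=np.hstack([a,b]); e2=np.zeros((192,384,3),np.uint8); e2[:,:192]=e
cv2.imwrite('pics/m.png',np.vstack([top,np.hstack([d,e2])]))
m=camera_model('top'); 
g=cv2.cvtColor(t,cv2.COLOR_BGR2GRAY)
print(onz(m,230,241,.03),onz(m,397,237,.012),onz(m,407,231,.178),onz(m,418,223,.146))
```

```text
[0.5387084 0.2083031 0.03     ] [ 0.5423265  -0.17542499  0.012     ] [ 0.54467258 -0.16950471  0.178     ] [ 0.56290925 -0.19823575  0.146     ]
```

View pics/m.png

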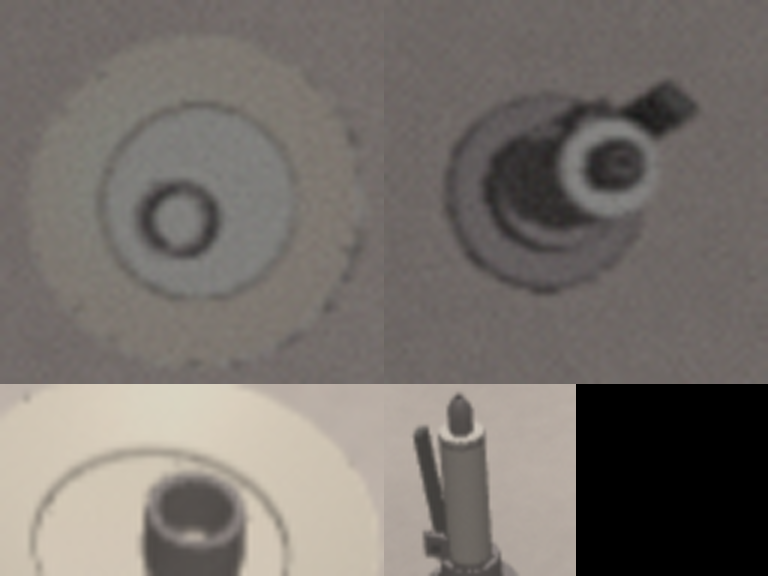

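The zoomed views put the collar at about (229.3,240.9) in the top picture. The spray's grip top is at (406.8,232.3), its nozzle tip at (407.9,231.6), its foot at (396.4,236.7), and the trigger tip at about (419,221).

Run:
```python
from h import *
m=camera_model('top')
for p in [(229.25,240.9,.026),(396.4,236.7,.012),(406.75,232.25,.15),(407.9,231.6,.172),(419,221.5,.146)]: print(onz(m,*p)[:2].round(4))
ms=camera_model('scene')
# triangulate: collar rim centre, nozzle tip, trigger top
f=lambda x,y,X,Y,k:((x+.5)/k-.5+X,(y+.5)/k-.5+Y)
cs=f(195,508-384,345,325,6); nz=f(460-384,395-384,255,175,3); gr=f(463-384,436-384,255,175,3); tr=f(420-384,430-384,255,175,3)
for a,b in [((229.25,240.9),cs),((408.2,231.3),nz),((406.75,232.25),gr),((419,221.5),tr)]:
    print(tri([ray(m,*a),ray(ms,*b)]).round(4))
print(onz(ms,*cs,.026),onz(ms,*gr,.15),onz(ms,*nz,.178),onz(ms,*tr,.146))
w=camera_model('wrist');s=env.read_state(); print(s['ee_pos'],s['tool_rot'],w['world_from_camera'])
import cv2
from scipy.spatial.transform import Rotation as R
r=R.from_euler('xyz',s['tool_rot']);T=np.array(w['world_from_camera']);print(r.inv().apply(T[:3,3]-s['ee_pos']),r.inv().as_matrix()@T[:3,:3])
```

```text
[0.5392 0.2107]
[ 0.543  -0.1741]
[ 0.544  -0.1739]
[ 0.5438 -0.1723]
[ 0.566  -0.2004]
[0.5376 0.2117 0.0262]
[ 0.5427 -0.1708  0.1809]
[ 0.5424 -0.1737  0.1454]
[ 0.565  -0.2003  0.1436]
[0.53583481 0.21258004 0.026     ] [ 0.54376321 -0.16498863  0.15      ] [ 0.53969889 -0.17502382  0.178     ] [ 0.56535257 -0.19537361  0.146     ]
[0.24382589 0.49244906 0.204435  ] [-3.13963547e+00 -1.63842777e-04  2.68178024e+00] [[ 0.44449582 -0.86204897 -0.24350572  0.17176633]
 [ 0.89577887  0.42717395  0.12289276  0.52842445]
 [-0.00192028 -0.2727526   0.96208229  0.3838186 ]
 [ 0.          0.          0.          1.        ]]
[ 8.05697019e-02 -9.08200899e-05 -1.79370563e-01] [[-8.00154966e-04  9.62039473e-01  2.72909165e-01]
 [ 9.99999679e-01  7.79888752e-04  1.82738258e-04]
 [-3.70373699e-05  2.72909223e-01 -9.62039788e-01]]
```

Call:
{"fn": "move_arm", "kwargs": {
  "motion": [
    [-0.3,-0.09,0,0,0,0,0],
    [-0.7,-0.22,0,0,0,0,0],
    [-0.8,-0.25,0,0,0,0,0],
    [-0.8,-0.25,0,0,0,0,0],
    [-0.8,-0.25,0,0,0,0,0],
    [-0.8,-0.25,0,0,0,0,0],
    [-0.8,-0.25,0,0,0,0,0],
    [-0.8,-0.25,0,0,0,0,0],
    [-0.8,-0.25,0,0,0,0,0],
    [-0.8,-0.25,0,0,0,0,0],
    [-0.8,-0.25,0,0,0,0,0],
    [-0.8,-0.25,0,0,0,0,0],
    [-0.5,-0.18,0,0,0,0,0],
    [-0.2,-0.04,0,0,0,0,0]
  ],
  "newtons": 15
}}

```text
t: 1.85
ee_pos: [0.5385, 0.211, 0.2052]
tool_rot: [-3.141, -0.001, 2.68]
ft_force: [-0.4, 0.8, -0.3]
finger_gap: 0.5
finger_force: 0.0
```

Call:
{"fn": "move_arm", "kwargs": {
  "motion": [
    [0,0,0,0,0,0.115,0],
    [0,0,0,0,0,0.115,0],
    [0,0,0,0,0,0.115,0],
    [0,0,0,0,0,0.115,0],
    [0,0,0,0,0,0.115,0],
    [0,0,0,0,0,0.115,0],
    [0,0,0,0,0,0.115,0],
    [0,0,0,0,0,0.115,0],
    [0,0,0,0,0,0.115,0],
    [0,0,0,0,0,0.115,0],
    [0,0,0,0,0,0.115,0],
    [0,0,0,0,0,0,0],
    [0,0,0,0,0,0,0]
  ]
}}

```text
t: 3.48
ee_pos: [0.5377, 0.2125, 0.2055]
tool_rot: [-3.141, -0.0, 0.698]
ft_force: [0.1, -0.5, -0.1]
finger_gap: 0.501
finger_force: 0.0
```

Run:
```python
from h import *
s=env.read_state(); m=camera_model('wrist'); im=snapshot('wrist'); save('w1',im)
print(s['t'],s['ee_pos'],s['tool_rot'],s['finger_gap'],proj(m,[.538,.211,.026]),proj(m,s['ee_pos']))
```

```text
3.475 [0.53771971 0.21247262 0.20553925] [-3.14138841e+00 -8.18882221e-05  6.97925712e-01] 0.500841726828511 [323.40870806 215.74648992] [322.74505124 290.59405506]
```

View pics/w1.png

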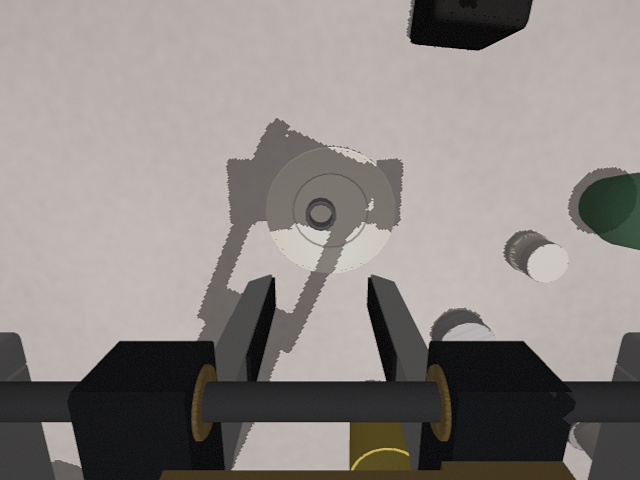

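The wrist view shows the collar's top rim around (320,211) on the saucer, between the fingers.

Run:
```python
from h import *
im=cv2.imread('pics/w1.png'); m=camera_model('wrist')
g=cv2.cvtColor(im,cv2.COLOR_BGR2GRAY)[180:245,285:355]; _,b=cv2.threshold(g,95,255,cv2.THRESH_BINARY_INV)
cs,_=cv2.findContours(b,cv2.RETR_EXTERNAL,cv2.CHAIN_APPROX_NONE)
for c in cs:
    if cv2.contourArea(c)>100: print(cv2.boundingRect(c),cv2.contourArea(c),cv2.minEnclosingCircle(c))
for r in range(12,50,2): print(''.join(f'{v:4d}' for v in g[r,14:56:2]))
for p in [(320,211)]: print(onz(m,*p,.026))
```

```text
(21, 17, 30, 34) 752.0 ((35.80644989013672, 33.54838562011719), 16.646793365478516)
 111 118 117 119 119 119 119 119 120 120 120 119 119 119 120 118 119 118 120 119 118
 120 119 120 120 120 118 118 120 120 119 119 118 120 119 119 119 118 118 118 120 119
 120 119 119 121 118 119 120 120 119 119 122 122 120 121 119 120 120 121 120 118 120
 119 119 118 120 119 118 119 123 102  71  60  63  64  79 116 120 119 119 119 120 120
 119 120 120 120 119 120 110  57  58  56  59  56  58  57  58  96 121 120 119 120 119
 119 120 118 119 119 110  56  55  70  85  89  89  87  83  61  56  77 122 120 119 119
 118 120 121 118 121  53  64  84  81  75  73  70  74  79  86  74  53 110 121 119 119
 120 120 119 119 103  64  80  72 109 120 120 120 119 115  72  79  77  72 123 120 120
 119 119 118 121  65  81  76 106 120 119 119 120 120 121 119  81  81  67 107 120 120
 119 120 119 114  71  80 102 121 119 119 119 119 119 119 120 122  70  80  96 120 118
 118 120 120 103  82  75 122 120 119 119 120 118 119 118 120 121 100  76  90 119 119
 119 118 121 105  74  60 123 120 120 119 120 118 120 119 119 122  87  80  82 121 118
 118 119 120 104  78  66  99 120 119 120 120 119 118 120 120 116  53  82  85 120 120
 119 120 118 107  81  71  54 116 120 120 118 120 120 120 121  77  54  76  83 120 118
 120 120 120 102  75  75  53  55 105 121 120 120 121 123  78  55  71  75 105 119 119
 117 119 119 121 101  81  68  54  55  63  63  81  63  59  56  54  82  83 122 119 119
 211 110 115 115 121  72  82  66  57  58  58  57  58  58  55  79  76  99 120 119 119
 208 209 205 210 108 175  69  81  78  60  56  60  57  74  84  79 104 120 120 119 120
 191 207 206 206 208 209 209 118  76  81  83  86  80  79  74 109 120 119 120 120 119
[0.53955714 0.21644151 0.026     ]
```

Run:
```python
from h import *
from scipy.spatial.transform import Rotation as R
m=camera_model('wrist');s=env.read_state();p=onz(m,320,215.5,.026);print(p)
print(R.from_euler('xyz',s['tool_rot']).inv().apply(p-s['ee_pos'])/.04)
```

```text
[0.5361423  0.21358995 0.026     ]
[-0.01236568 -0.04883473  4.48811992]
```

Call:
{"fn": "move_arm", "kwargs": {
  "motion": [
    [0,-0.02,0.3,0,0,0,0],
    [0,0,0.6,0,0,0,0],
    [0,0,0.7,0,0,0,0],
    [0,0,0.7,0,0,0,0],
    [0,0,0.7,0,0,0,-0.1],
    [0,0,0.6,0,0,0,-0.1],
    [0,0,0.4,0,0,0,-0.1],
    [0,0,0.3,0,0,0,-0.1],
    [0,0,0.2,0,0,0,-0.1],
    [0,0,0.2,0,0,0,-0.1],
    [0,0,0.16,0,0,0,-0.1],
    [0,0,0,0,0,0,-0.1]
  ]
}}

```text
t: 5.03
ee_pos: [0.5372, 0.2127, 0.0107]
tool_rot: [-3.141, 0.001, 0.695]
ft_force: [-0.9, 0.0, 0.3]
finger_gap: 0.451
finger_force: 0.0
```

Call:
{"fn": "move_arm", "kwargs": {
  "motion": [
    [0,0,0,0,0,0,-0.25],
    [0,0,0,0,0,0,-0.4],
    [0,0,0,0,0,0,-0.7],
    [0,0,0,0,0,0,-1],
    [0,0,0,0,0,0,-1],
    [0,0,0,0,0,0,-1]
  ]
}}

```text
t: 5.78
ee_pos: [0.5379, 0.2128, 0.0116]
tool_rot: [3.141, -0.001, 0.695]
ft_force: [0.3, 0.1, 3.0]
finger_gap: 0.314
finger_force: 15.0
```

Run:
```python
from h import *
s=env.read_state(); m=camera_model('wrist'); im=snapshot('wrist'); save('w2',im[:,:])
print(s['t'],s['ee_pos'],s['tool_rot'],s['finger_gap']*94,s['finger_force'],s['ft_force'])
```

```text
5.775 [0.53785016 0.21283544 0.01156601] [ 3.14128925e+00 -9.12745267e-04  6.94734701e-01] 29.476831915666654 15.000403951853514 [0.27472152 0.12318705 2.98880968]
```

View pics/w2.png

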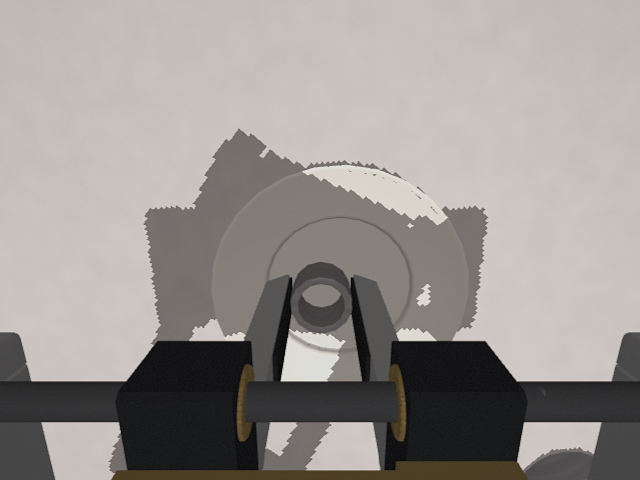

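The wrist view shows the collar gripped between both pads, with its rim centred near (321,301) and the saucer undisturbed.

Call:
{"fn": "move_arm", "kwargs": {
  "motion": [
    [0,0,-0.1,0,0,0,-1],
    [0,0,-0.3,0,0,0,-1],
    [0,0,-0.6,0,0,0,-1],
    [0,0,-0.7,0,0,0,-1],
    [0,0,-0.8,0,0,0,-1],
    [0,0,-0.8,0,0,0,-1],
    [0,0,-0.8,0,0,0,-1],
    [0,0,-0.7,0,0,0,-1],
    [0,0,-0.4,0,0,0,-1],
    [0,0,-0.2,0,0,0,-1],
    [0,0,0,0,0,0,-1]
  ]
}}

```text
t: 7.2
ee_pos: [0.5374, 0.2127, 0.2269]
tool_rot: [-3.141, 0.0, 0.695]
ft_force: [0.4, -0.1, -0.3]
finger_gap: 0.312
finger_force: 15.0
```

Call:
{"fn": "move_arm", "kwargs": {
  "motion": [
    [-0.2,0.25,0,0,0,0,-1],
    [-0.4,0.49,0,0,0,0,-1],
    [-0.5,0.61,0,0,0,0,-1],
    [-0.5,0.61,0,0,0,0,-1],
    [-0.5,0.61,0,0,0,0,-1],
    [-0.5,0.61,0,0,0,0,-1],
    [-0.5,0.61,0,0,0,0,-1],
    [-0.5,0.61,0,0,0,0,-1],
    [-0.5,0.61,0,0,0,0,-1],
    [-0.5,0.61,0,0,0,0,-1],
    [-0.5,0.61,0,0,0,0,-1],
    [-0.5,0.61,0,0,0,0,-1],
    [-0.4,0.49,0,0,0,0,-1],
    [-0.35,0.43,0,0,0,0,-1],
    [-0.25,0.31,0,0,0,0,-1],
    [0,0,0,0,0,0,-1],
    [0,0,0,0,0,0,-1]
  ]
}}

```text
t: 9.32
ee_pos: [0.5414, -0.2037, 0.2271]
tool_rot: [-3.141, -0.0, 0.695]
ft_force: [-0.0, 0.1, -1.4]
finger_gap: 0.314
finger_force: 15.0
```

Run:
```python
from h import *
from scipy.spatial.transform import Rotation as R
s=env.read_state(); m=camera_model('wrist'); im=snapshot('wrist'); 
print(s['t'],s['ee_pos'],s['tool_rot'],s['finger_gap']*94,s['finger_force'],s['ft_force'])
print(proj(m,[.5435,-.1735,.178]),proj(m,[.5435,-.1735,.15]))
top=snapshot('top'); sc=snapshot('scene')
c=lambda a,x,y,w,h,k: cv2.resize(a[y:y+h,x:x+w],None,fx=k,fy=k,interpolation=cv2.INTER_CUBIC)
save('w3',np.vstack([c(im,220,180,200,150,3),np.hstack([c(top,360,190,100,50,3),c(sc,240,120,100,50,3)])]))
np.savez('w3.npz',im=im,p=s['ee_pos'],r=s['tool_rot'],T=m['world_from_camera'])
```

```text
9.325 [ 0.54136095 -0.20368129  0.22706101] [-3.14106849e+00 -3.99520355e-04  6.95373562e-01] 29.514050637565937 15.000033499673009 [-0.01987189  0.09953629 -1.35219554]
[287.44054014 227.38786773] [290.92315214 217.41230862]
```

View pics/w3.png

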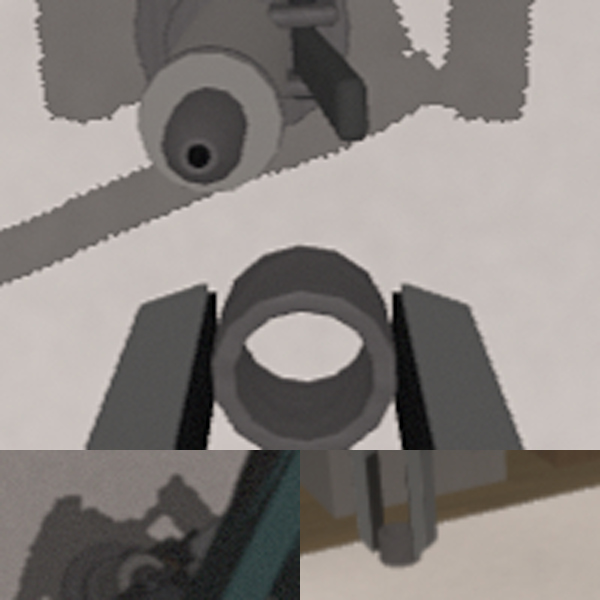

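The wrist crop shows the nozzle tip at full-frame (286.0,231.7), the grip-top ring at (289.7,219.7), and the collar's top rim at (321.3,304.3). The collar is upright in the fingers, and I overshot the spray by about 30 mm.

```bash
cat > meas.py <<'E'
from h import *
from scipy.spatial.transform import Rotation as R
def go(m,p,r,rim,tip,sh,trig=None):
    I=R.from_euler('xyz',r).inv()
    c=onz(m,*rim,p[2]+.015); t=onz(m,*tip,.178); h=onz(m,*sh,.150)
    print('collar',c,'tip',t,'shoulder',h)
    print('collar in tool mm',I.apply(c-p)*1e3)
    print('tip-collar tool units',I.apply(t-c)/.04,'sh',I.apply(h-c)/.04)
    if trig: g=onz(m,*trig,.146); print('trig',g,np.degrees(np.arctan2(*(g-h)[[1,0]])))
E
python3 - <<'E'
from meas import *
d=np.load('w3.npz'); m=dict(camera_model('wrist')); m['world_from_camera']=d['T']
go(m,d['p'],d['r'],(321.3,304.3),(286,231.7),(289.7,219.7),(337,217))
g=d['im'].mean(2)
# outer rim edges
print(np.round(g[300:312:4,285:300]).astype(int)); print(np.round(g[270:345:2,321]).astype(int))
K=m['camera_matrix'];print(K[0][0], proj(m,d['p']+[0,0,.015]))
E
```

```text
collar [ 0.54058932 -0.20339997  0.24206101] tip [ 0.54074473 -0.1745359   0.178     ] shoulder [ 0.54168156 -0.17386196  0.15      ]
collar in tool mm [ -0.40624429  -0.71822691 -14.99978909]
tip-collar tool units [ 0.46465359 -0.55072752  1.60199991] sh [ 0.49315119 -0.54829212  2.30201018]
trig [ 0.56360872 -0.19858308  0.146     ] -48.42758745325211
[[14 17 15 16 10 50 79 83 84 82 84 83 85 75 61]
 [14 17 22 16 13 41 73 84 82 82 81 81 80 65 58]
 [20 18 13 18 12 18 67 89 87 88 87 85 88 75 60]]
[ 65  65  65  66  92  88  82 185 195 194 194 194 193 192 192 193 194 194
 192  60  65  64  67  66  64  62  67  66  68  89  87  76 198 196 196 197
 197 198]
378.4309802419526 [322.79470572 303.50665967]
```

Call:
{"fn": "move_arm", "kwargs": {
  "motion": [
    [0.1,-0.1,0,0,0,0,-1],
    [0.2,-0.25,0,0,0,0,-1],
    [0.15,-0.15,0,0,0,0,-1],
    [0.05,-0.05,0.2,0,0,0,-1],
    [0,0,0.3,0,0,0,-1],
    [0,0,0.1,0,0,0,-1],
    [0,0,0,0,0,0,-1],
    [0,0,0,0,0,0,-1]
  ]
}}

```text
t: 10.48
ee_pos: [0.5427, -0.1749, 0.2033]
tool_rot: [3.141, -0.0, 0.694]
ft_force: [0.3, 0.2, -1.0]
finger_gap: 0.315
finger_force: 15.0
```

Run:
```python
from h import *
s=env.read_state(); m=camera_model('wrist'); im=snapshot('wrist'); 
print(s['t'],s['ee_pos'],s['tool_rot'],s['ft_force'])
sc=snapshot('scene')
c=lambda a,x,y,w,h,k: cv2.resize(a[y:y+h,x:x+w],None,fx=k,fy=k,interpolation=cv2.INTER_CUBIC)
save('w4',np.hstack([c(im,270,220,100,130,4),c(sc,252,140,65,87,6)[:520,:390]]))
np.savez('w4.npz',im=im,p=s['ee_pos'],r=s['tool_rot'],T=m['world_from_camera'])
ms=camera_model('scene'); p=s['ee_pos']; print(proj(ms,[.5412,-.174,.178]),proj(ms,[.5412,-.174,.15]),proj(ms,p-[0,0,.007]))
```

```text
10.475 [ 0.54272352 -0.17490117  0.20328285] [ 3.14119928e+00 -2.59050396e-04  6.94313450e-01] [ 0.29126091  0.21581167 -0.96897143]
[279.56161266 178.69429488] [280.38492024 189.92364448] [278.19145613 171.16138358]
```

View pics/w4.png

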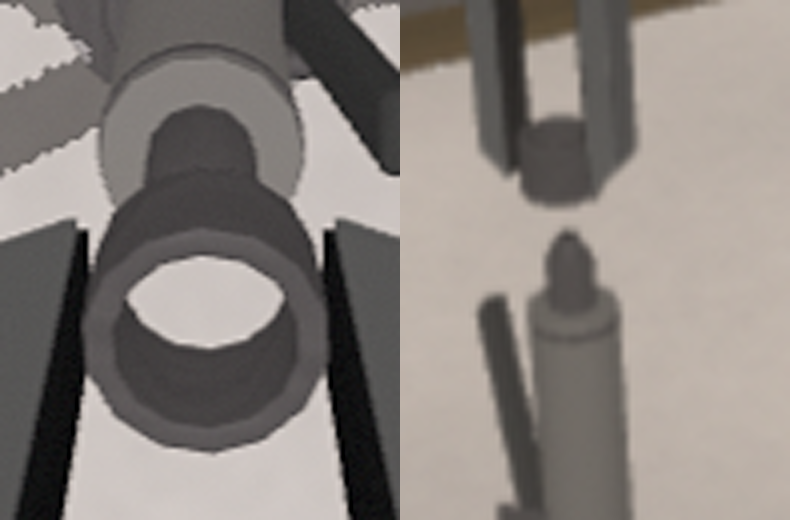

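The wrist crop shows the shoulder ring centred near crop (201,148) and the collar rim at (206.5,341). The scene crop shows the collar just above the nozzle, maybe 2 mm off to the left.

Run:
```python
from meas import *
d=np.load('w4.npz'); m=dict(camera_model('wrist')); m['world_from_camera']=d['T']
f=lambda x,y:((x+.5)/4-.5+270,(y+.5)/4-.5+220)
go(m,d['p'],d['r'],f(206.5,341),f(201,148),f(201,148))
# predicted shoulder circle & scene tri for tip and collar bottom
I=R.from_euler('xyz',d['r'])
for cx,cy in [(.5412,-.174),(.5418,-.1738),(.5427,-.1735)]:
    P=[(proj(m,[cx+.017*np.cos(a),cy+.017*np.sin(a),.15])-[270,220])*4+1.5 for a in np.linspace(0,6.28,60)]
    P=np.array(P); print(cx,P.min(0),P.max(0))
ms=camera_model('scene'); g=lambda x,y:((x-400+.5)/6-.5+252,(y+.5)/6-.5+140)
print('scene tip',onz(ms,*g(569.5,232),.178),'collar base', onz(ms,*g(559.5,190),d['p'][2]-.007))
```

```text
collar [ 0.54167239 -0.17475865  0.21828285] tip [ 0.54928306 -0.16743527  0.178     ] shoulder [ 0.54191778 -0.17343842  0.15      ]
collar in tool mm [ -0.71270816  -0.77620445 -15.00049163]
tip-collar tool units [ 0.2631059  -0.01935175  1.00713197] sh [ 0.02539125 -0.02211082  1.70706938]
0.5412 [96.06262818 52.31641712] [305.61622369 250.70875217]
0.5418 [97.40827852 48.74086701] [307.09935251 247.3938018 ]
0.5427 [99.4300715  43.36856171] [309.32770177 242.41336011]
scene tip [ 0.53986006 -0.17555114  0.178     ] collar base [ 0.54293607 -0.17455347  0.19628285]
```

Call:
{"fn": "move_arm", "kwargs": {
  "motion": [
    [0.01,-0.015,0.1,0,0,0,-1],
    [0,0,0.15,0,0,0,-1],
    [0,0,0.15,0,0,0,-1],
    [0,0,0.15,0,0,0,-1],
    [0,0,0.1,0,0,0,-1],
    [0,0,0.05,0,0,0,-1],
    [0,0,0,0,0,0,-1]
  ]
}}

```text
t: 11.45
ee_pos: [0.5425, -0.1739, 0.175]
tool_rot: [-3.141, -0.0, 0.695]
ft_force: [-0.1, -0.4, 0.0]
finger_gap: 0.315
finger_force: 15.0
```

Call:
{"fn": "move_arm", "kwargs": {
  "motion": [
    [0,0,0.08,0,0,0,-1],
    [0,0,0.08,0,0,0,-1],
    [0,0,0.08,0,0,0,-1],
    [0,0,0,0,0,0,-1]
  ]
}}

```text
t: 11.95
ee_pos: [0.5423, -0.1738, 0.165]
tool_rot: [-3.141, 0.0, 0.695]
ft_force: [-0.5, -0.2, -1.3]
finger_gap: 0.313
finger_force: 15.0
```

No contact force yet; base at about 158 mm. I'll continue in small steps until it touches.

Call:
{"fn": "move_arm", "kwargs": {
  "motion": [
    [0,0,0.06,0,0,0,-1],
    [0,0,0.06,0,0,0,-1],
    [0,0,0.04,0,0,0,-1],
    [0,0,0,0,0,0,-1]
  ]
}}

```text
t: 12.45
ee_pos: [0.5424, -0.1738, 0.1588]
tool_rot: [-3.141, 0.0, 0.695]
ft_force: [0.2, -0.5, -0.5]
finger_gap: 0.311
finger_force: 15.0
```

Call:
{"fn": "move_arm", "kwargs": {
  "motion": [
    [0,0,0.03,0,0,0,-1],
    [0,0,0.02,0,0,0,-1],
    [0,0,0,0,0,0,-1]
  ]
}}

```text
t: 12.82
ee_pos: [0.5425, -0.1738, 0.157]
tool_rot: [-3.141, -0.0, 0.695]
ft_force: [-0.9, 1.0, -0.6]
finger_gap: 0.315
finger_force: 15.0
```

Call:
{"fn": "move_arm", "kwargs": {
  "motion": [
    [0,0,0,0,0,0,-0.35],
    [0,0,0,0,0,0,-0.2],
    [0,0,0,0,0,0,0],
    [0,0,0,0,0,0,0.5],
    [0,0,0,0,0,0,0.85],
    [0,0,0,0,0,0,0.85]
  ]
}}

```text
t: 13.58
ee_pos: [0.5425, -0.1738, 0.157]
tool_rot: [-3.142, -0.0, 0.695]
ft_force: [-0.4, -0.3, -0.7]
finger_gap: 0.782
finger_force: 0.0
```

Run:
```python
from h import *
s=env.read_state(); m=camera_model('wrist'); im=snapshot('wrist'); 
print(s['t'],s['ee_pos'],s['finger_gap']*94,s['ft_force'],proj(m,[.5422,-.1738,.172]))
sc=snapshot('scene')
c=lambda a,x,y,w,h,k: cv2.resize(a[y:y+h,x:x+w],None,fx=k,fy=k,interpolation=cv2.INTER_CUBIC)
save('w5',np.hstack([c(im,220,220,200,260,2),c(sc,252,140,65,87,6)[:520,:390]]))
```

```text
13.575 [ 0.54253955 -0.17382371  0.15704649] 73.54885314632665 [-0.38368585 -0.34435891 -0.7400525 ] [322.28734153 303.84703253]
```

View pics/w5.png

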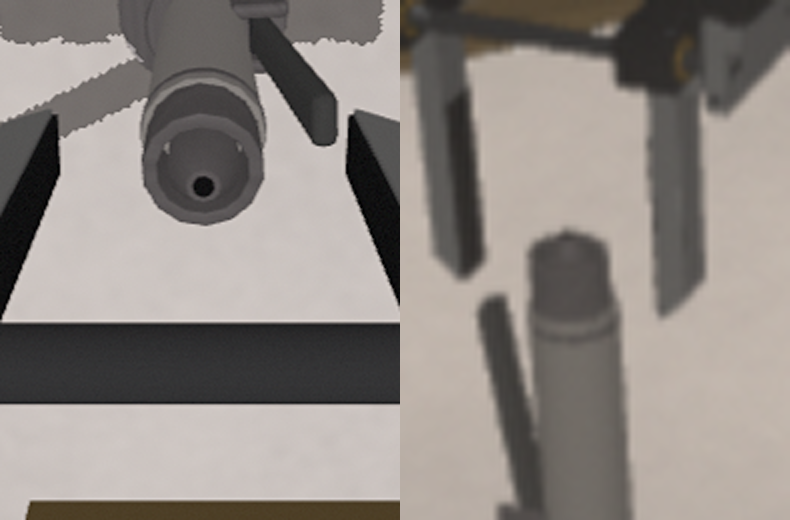

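The collar sits on the shoulder with the nozzle centred in it, and the fingers are clear. The trigger lies along tool +y. Next I'll lower around the grip and trigger.

Call:
{"fn": "move_arm", "kwargs": {
  "motion": [
    [0,0,-0.1,0,0,0,0.98],
    [0,0.1,0,0,0,0,0.98],
    [0,0.15,0,0,0,0,0.98],
    [0,0,0.1,0,0,0,0.98],
    [0,0,0.25,0,0,0,0.98],
    [0,0,0.3,0,0,0,0.98],
    [0,0,0.3,0,0,0,0.98],
    [0,0,0.2,0,0,0,0.98],
    [0,0,0.08,0,0,0,0.98],
    [0,-0.07,0,0,0,0,0.7],
    [0,-0.07,0,0,0,0,0.4],
    [0,0,0,0,0,0,0.35],
    [0,0,0,0,0,0,0.3]
  ],
  "newtons": 25
}}

```text
t: 15.3
ee_pos: [0.5465, -0.1783, 0.1126]
tool_rot: [3.138, -0.001, 0.695]
ft_force: [3.1, -3.5, -1.1]
finger_gap: 0.655
finger_force: 2.1
```

Call:
{"fn": "move_arm", "kwargs": {
  "motion": [
    [0,0,0,0,0,0,0.2],
    [0,0,0,0,0,0,0.1],
    [0,0,0,0,0,0,0],
    [0,0,0,0,0,0,-0.1],
    [0,0,0,0,0,0,-0.3],
    [0,0,0,0,0,0,-0.5],
    [0,0,0,0,0,0,-0.5],
    [0,0,0,0,0,0,-0.5]
  ]
}}

```text
t: 16.3
ee_pos: [0.5454, -0.1774, 0.1132]
tool_rot: [3.14, -0.0, 0.695]
ft_force: [-0.6, -0.2, 5.3]
finger_gap: 0.451
finger_force: 25.0
```

Squeezed fully: the gap is 42.4 mm at 25 N and the forces are balanced. I'll hold it, then release.

Call:
{"fn": "move_arm", "kwargs": {
  "motion": [
    [0,0,0,0,0,0,-0.5],
    [0,0,0,0,0,0,-0.5],
    [0,0,0,0,0,0,-0.5],
    [0,0,0,0,0,0,-0.5],
    [0,0,0,0,0,0,-0.5],
    [0,0,0,0,0,0,-0.5],
    [0,0,0,0,0,0,-0.5]
  ]
}}

```text
t: 17.18
ee_pos: [0.5454, -0.1774, 0.1131]
tool_rot: [3.14, -0.0, 0.695]
ft_force: [-0.5, -1.1, 4.8]
finger_gap: 0.452
finger_force: 25.0
```

Call:
{"fn": "move_arm", "kwargs": {
  "motion": [
    [0,0,0,0,0,0,0],
    [0,0,0,0,0,0,0.2],
    [0,0,0,0,0,0,0.5],
    [0,0,0,0,0,0,0.98],
    [0,0.1,0,0,0,0,0.98],
    [0,0,0,0,0,0,0.98],
    [0,0,0,0,0,0,0.98]
  ]
}}

```text
t: 18.05
ee_pos: [0.5476, -0.18, 0.1115]
tool_rot: [-3.14, 0.0, 0.695]
ft_force: [-0.4, -0.2, 0.2]
finger_gap: 0.989
finger_force: 0.0
```

Call:
{"fn": "move_arm", "kwargs": {
  "motion": [
    [0,0,-0.2,0,0,0,0.98],
    [0,0,-0.4,0,0,0,0.98],
    [0,0,-0.5,0,0,0,0.98],
    [0,0,-0.6,0,0,0,0.98],
    [0,0,-0.6,0,0,0,0.98],
    [0,0,-0.4,0,0,0,0.98],
    [-0.4,0,-0.3,0,0,0,0.98],
    [-0.8,0,0,0,0,0,0.98],
    [-0.8,0,0,0,0,0,0.98],
    [-0.6,0,0,0,0,0,0.98],
    [-0.3,0,0,0,0,0,0.98],
    [0,0,0,0,0,0,0.98]
  ]
}}

```text
t: 19.55
ee_pos: [0.4582, -0.255, 0.2319]
tool_rot: [-3.141, -0.0, 0.693]
ft_force: [-0.2, 0.4, 0.5]
finger_gap: 0.992
finger_force: 0.0
```

Run:
```python
from h import *
s=env.read_state(); sc=snapshot('scene'); top=snapshot('top')
print(s['t'],s['ee_pos'],s['finger_gap']*94,s['ft_force'])
c=lambda a,x,y,w,h,k: cv2.resize(a[y:y+h,x:x+w],None,fx=k,fy=k,interpolation=cv2.INTER_CUBIC)
save('w6',np.hstack([sc[100:440,150:440],c(sc,252,140,65,85,4)]))
```

```text
19.55 [ 0.45816201 -0.25504071  0.23190696] 93.20134845119108 [-0.20097635  0.4287745   0.54521557]
```

View pics/w6.png

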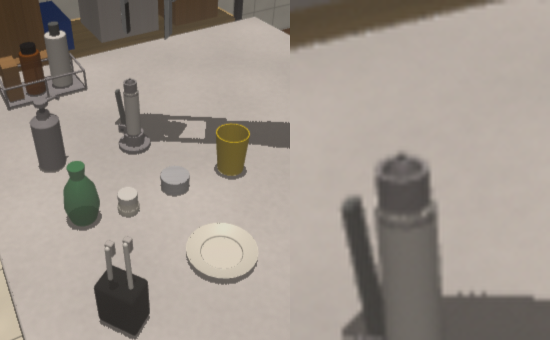

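The collar is seated, the trigger has sprung back out, and everything else stands where it was.

```bash
python3 -c "
from station import hand_in
print(hand_in())"
```

```text
the job is handed in; nothing more can be done
None
```

The job is handed in: the collar rests on top of the grip and was let go, the trigger was squeezed fully for about a second and sprang back, and the saucer and the other things stand where they were (robot time about 20 s of the 58 s allowed).

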